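Load the steaming carrier and hold it up level

ROBOT

A 6-joint arm with a two-finger parallel gripper is mounted at the origin on a cart in front of the work surface, level with it; the furniture and walls round the work are solid. World frame = base frame: x ahead of the robot, y to its left, z up, the work surface at z = 0. Lengths are in mm, angles in rad, forces in N, time in s.
With the tool pointing down it reaches from about 350 to 975 mm from the base axis. Payload 7.1 kg.
Tool frame: the origin (TCP) lies between the finger pads; the fingertips stand 17 mm ahead of it and the grasp point (between the pads) lies 2 mm behind it; z points along the fingers, y is the line along which they close (so a half turn about z gives the same grasp; the last joint's range is limited). The gripper opens to 88 mm and grips with 3 to 60 N. Pads are 20 mm wide; open, the fingers measure 115 mm over their backs; the gripper's body (75 mm by 178 mm) begins 61 mm behind the grasp point.
Start: joints at [-1.365, 0.423, 1.63, -0, 1.089, -0.019], TCP at [139.339, -609.253, 239.675] pointing down, gripper open.
Joint ranges: [-3, 3], [-0.9, 2.11], [0.09, 2.58], [-1.31, 4.45], [0.11, 2.69], [-2.54, 2.54]. Speed limits (rad/s): [2.39, 2.39, 3.01, 3.14, 3.14, 3.14].

INTERFACE

Orientations are given as a rotation vector (axis times angle).
In Python, from workcell import ctrl gives the robot as it stands.
- The arm moves only by the tool tcp_steps, called after "Emit:" as name(argument=value, ...) on one line, values as JSON. Schema: {"type":"object","properties":{"segments":{"type":"array","items":{"type":"number"},"minItems":6,"maxItems":30},"jaw":{"type":"number"},"only":{"type":"string"},"quiet":{"type":"boolean"},"lines":{"type":"string"}},"required":["segments"],"additionalProperties":false}. segments is one flat list of numbers that holds 1 to 5 rows one after another, with no inner brackets; each row has 6 numbers: dx, dy, dz in a scale on which 1.0 is 300 mm, then a rotation vector rx, ry, rz in shares of 4 rad (1.0 is 4 rad); each row shifts and turns the commanded pose from where the row before left it, along the tool's axes as they then stand; what a row does not reach is not made up. A row lasts 1/12 s, in which the tool goes at most 41.7 mm and 0.125 rad, less where a joint would pass 70% of its speed; a pose out of reach is approached as far as the arm can. jaw is the finger opening in mm, set as the call begins (left out keeps the last). The fingers move at their own pace and stop on an object; the grip force is fixed at half the most. Time passes only in rows, so rows that do not move let the fingers close. The tool returns the time, the measured TCP pose, the force, the opening and the grip force at its end. only (a regular expression) keeps the lines of the reply that match it, lines (a string "A,B") keeps lines A to B, and quiet returns only ok. Input that does not fit is refused with a message, and nothing moves.
- ctrl.get_obs(): the state, without advancing time (a new reading comes with each control period).
- ctrl.get_image(name): name is "scene" or "top" or "wrist"; returns a dict with "img" (420x560x3 uint8, red, green, blue), "fx", "fy", "cx", "cy" (pixels), "k1" (the pictures are not rectified: a ray, as slopes to the right and down, at radius r is drawn at 1 + k1 r^2 times it, then the intrinsics apply), "R" (3x3) and "t" (3): a world point X has camera coordinates R X + t. Camera axes: x right, y down, z forward; pixel columns grow to the right and rows downward; lengths in mm; the calibration is good to about 2 mm. A picture is of the moment at which its call begins. There is no depth.
- ctrl.close_job(): hands the job in; it is judged then, once.
The state is a dict: "t": time; "qpos": joint angles; "qvel": joint speeds; "joint_torque": joint torques, N m; "ee_pos": TCP position; "orientation": TCP orientation; "ft_force": force on the tool from outside, world axes, zero at the start; "moment": the same for the moment, N m; "width": finger opening in mm; "grasp_force": force on a finger pad.
Only numpy, scipy, OpenCV 4.12 (cv2) and the standard library are available. Lean on these libraries where they do the work, as an engineer would, in place of code of your own. Each camera call takes 0.05 s, during which the arm holds its last target. There are 200 camera calls.

TASK

Load the little steaming carrier: set the deep tin with the flat lid into the ring in the middle of its round tray, then stack the shallow tin with the knob centred on its lid, both properly seated and set down, not dropped. Then swing the folded wire handle upright and, holding only its wooden grip, lift the whole carrier straight up without tipping it until its feet are about 13 cm above the worktop (at least 10). Finish while holding it there, still and level, so that I can slide the pan of water under it; do not let go, and leave the jam jar and the mug alone.

Things in the scene. Friction and masses are not known exactly. Their poses are not given: they have to be found in the camera images.
- carrier: Loose steel carrier, 0.35 kg: round tray 130 mm across, rim top 17 mm up, on three feet. Origin: underside centre, z up. Floor at z = 12 mm; in its middle a locating ring 56 mm inside, 62 outside, 3.5 high. Two upright ears, 16 mm wide, at y = +/-60 mm, up to z = 70, hold the handle's hinge. Its +x and -x sides are open: reach down to the tray with one finger on each of these sides.
- carrier_seat (a point): Centre of the tray's floor inside the locating ring, 12 mm above the carrier's origin, where the underside centre of the deep tin belongs. Axes as the carrier's.
- handle (a joint): Angle of the U-shaped wire handle (5 mm wire, 0.06 kg) about its hinge, which runs along the carrier's y axis through its (0, 0, 62) mm. 0: folded to the carrier's +x side, on stops 15 degrees below level; 1.83 rad: upright over the tray; up to 3.67: over on the other side. It swings freely and falls to a side when let go.
- handle_grip (a point): Centre of the handle's wooden grip: a round bar 14 mm across, 70 mm long, parallel to the carrier's y axis, 100 mm from the hinge line; a light grip (20 N) lets it turn between the fingers. Folded it lies at about (97, 0, 36) mm of the carrier, upright at (0, 0, 162). The wire arms run at y = +/-64 mm.
- deep_tin: Loose deep round steel tin with a closed flat lid, 62 mm across, 33.5 high, about 0.24 kg. Origin: underside centre, z up. Its foot, 52 mm across, 5 high, fits the carrier's ring. The flat of the lid is at z = 30 mm, bordered by a ring 56 mm inside, 62 outside, 3.5 high, that takes the other tin's foot. Grip the wall from z = 7 to 33 mm.
- deep_tin_top (a point): Centre of the flat of the deep tin's lid, 30 mm above its origin, where the underside centre of the shallow tin belongs.
- shallow_tin: Loose shallow round steel tin, 62 mm across, about 0.14 kg; its closed lid at z = 21 mm carries a round knob (16 mm across, 15 high), so 36 mm high in all. Origin: underside centre, z up. Foot as the other's: 52 mm across, 5 high. Grip the wall (z = 7 to 21 mm) or the knob (z = 22 to 36 mm).
- jam_jar: Bystander: jam jar 62 mm across, 102 mm high. Origin: centre of its underside. To the right of it stands the tall fridge, higher than the arm, its nearest corner about 0.4 m ahead of the robot base and 0.35 m to its right: keep the arm clear of it when moving in from that side.
- mug: Bystander: grey mug standing upside down, 79 x 112 x 102 mm with its handle. Origin: centre of its underside.
- canister_tea: Fixed at the back of the worktop: round white canister with a wooden lid, 102 mm across, 140 mm high.
- canister_sugar: Fixed at the back of the worktop, right of and behind the other: the same kind of canister.
- tea_box: Fixed at the back of the worktop, left of the canisters: dark blue carton 63 x 77 x 121 mm.

How it is judged:
By the outcome, as a careful person would: the job done as asked, in the order asked, and still so for the second after the job is handed in, while the arm keeps its last pose, push and grip.
It also fails if it takes over 70 s, if anything falls off the work surface, if the arm or the gripper's body presses on something with over 40 N, if the wrist force passes 120 N, or if a joint passes its speed limit or range.

## Working session

There is one attempt and no reset: what is moved stays moved. The work goes in short steps, Python scripts to look and compute and a tool call to move; the robot and the scene stay as the last step left them, time stands still between calls to the robot, and variables do not carry over. Pictures are saved under pics/ and viewed, at most 10 in all, crops included, and the job is handed in when it is done.

```bash
ls; mkdir -p pics
```

Run:
```python
from workcell import ctrl
import cv2
o=ctrl.get_obs();print({k:o[k] for k in('t','ee_pos','orientation','width','ft_force')})
for n in('scene','top'):
    d=ctrl.get_image(n);cv2.imwrite(f'pics/{n}0.png',d['img'][:,:,::-1]);print(n,d['fx'],d['fy'],d['cx'],d['cy'],d['k1'],d['R'],d['t'])
```

```text
pics
workcell.py
{'t': 0.0, 'ee_pos': array([ 139.23662861, -608.75302476,  238.91684219]), 'orientation': array([-3.12026941e+00, -3.52213654e-01,  2.52906903e-04]), 'width': 87.90134625687173, 'ft_force': array([0.45403849, 0.55444263, 0.78503538])}
scene 409.73855959114644 409.73855959114644 275.34008036248997 211.7523847874962 -0.06633806500068583 [[-0.81848695 -0.57451855  0.00274718]
 [-0.39956152  0.56578577 -0.7212746 ]
 [ 0.41283132 -0.59145152 -0.69264378]] [578.61973778 206.57246551 872.85683648]
top 531.4023254126171 531.4023254126171 275.14958859137244 210.0335098090735 -0.21151648634872885 [[ 0.01705464 -0.99952542  0.02565299]
 [-0.99115014 -0.02027869 -0.13118755]
 [ 0.1316455  -0.02318861 -0.99102561]] [ 145.40453483  602.12552074 1104.86018536]
```

View pics/scene0.png

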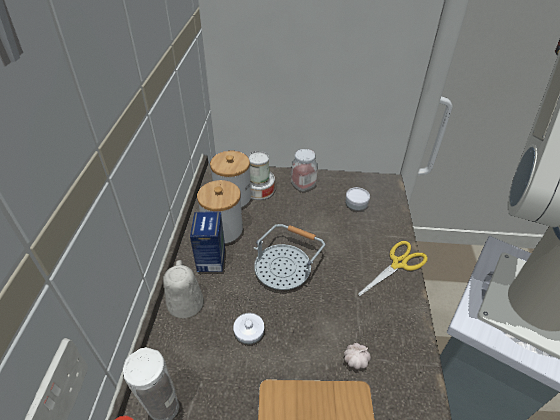

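View pics/top0.png

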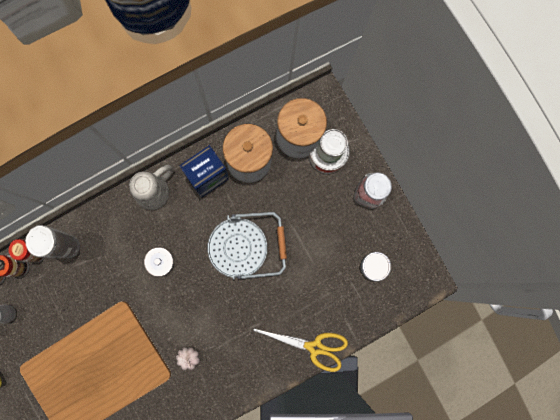

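The scene picture shows the deep tin at (357,198), shallow tin with knob at (249,327), the carrier tray at (284,266) and its wooden grip at (301,232). In the top picture they are at (376,266), (158,262), (238,248) and (282,242), with the handle folded to the right (about −y) and the jar at (375,190).

Create h.py:
```python
import numpy as np, cv2
from workcell import ctrl
def und(d,px):
    K=np.array([[d['fx'],0,d['cx']],[0,d['fy'],d['cy']],[0,0,1]])
    return cv2.undistortPointsIter(np.array(px,float).reshape(-1,1,2),K,np.array([d['k1'],0,0,0.]),None,None,(3,50,1e-10)).reshape(-1,2)
def ray(d,px):
    s=und(d,px); v=np.c_[s,np.ones(len(s))]@d['R']; return -d['R'].T@d['t'], v/np.linalg.norm(v,axis=1)[:,None]
def plane(d,px,z):
    c,v=ray(d,px); return c+v*((z-c[2])/v[:,2])[:,None]
def tri(*obs):
    A=0;b=0;r=[]
    for d,p in obs:
        c,v=ray(d,[p]);P=np.eye(3)-np.outer(v[0],v[0]);A=A+P;b=b+P@c;r.append((P,c))
    X=np.linalg.solve(A,b);return X,[round(float(np.linalg.norm(P@(X-c))),1) for P,c in r]
def blob(mask,near,R=45):
    n,l,s,c=cv2.connectedComponentsWithStats(mask.astype(np.uint8))
    ok=[i for i in range(1,n) if s[i,4]>40 and np.hypot(*(c[i]-near))<R]
    i=max(ok,key=lambda i:s[i,4]); return l==i,s[i],c[i]
def ell(m):
    cs,_=cv2.findContours(m.astype(np.uint8),cv2.RETR_EXTERNAL,cv2.CHAIN_APPROX_NONE)
    return max(cs,key=len),cv2.fitEllipse(max(cs,key=len))
def grip(d,near):
    hsv=cv2.cvtColor(d['img'],cv2.COLOR_RGB2HSV)
    m=(hsv[...,0]<16)&(hsv[...,1]>110)&(hsv[...,2]>90); return blob(m,near,25)
def tray(d,near,k=9):
    g=cv2.cvtColor(d['img'],cv2.COLOR_RGB2GRAY)
    m=(g>120).astype(np.uint8); m=cv2.morphologyEx(m,cv2.MORPH_CLOSE,np.ones((5,5)))
    m=cv2.morphologyEx(m,cv2.MORPH_OPEN,cv2.getStructuringElement(cv2.MORPH_ELLIPSE,(k,k))); return blob(m,near)
```

Run:
```python
from h import *
S=ctrl.get_image('scene');T=ctrl.get_image('top')
np.set_printoptions(precision=1,suppress=True)
gs,gt=grip(S,(301,232)),grip(T,(282,242))
print('grip',gs[1:],gt[1:],tri((S,gs[2]),(T,gt[2])))
from itertools import product
ys,xs=np.nonzero(gt[0]);P=plane(T,np.c_[xs,ys],36)[:,:2];w,V=np.linalg.eigh(np.cov(P.T));print('grip axis',V[:,1],np.sqrt(12*w),P.mean(0))
rs,rt=tray(S,(284,266)),tray(T,(238,248)); es,et=ell(rs[0])[1],ell(rt[0])[1]
print('tray',rs[1],es,rt[1],et,tri((S,es[0]),(T,et[0])))
for n,a,b in(('deep',(357,196),(376,266)),('shal',(249,325),(158,262))):
    for d,p,q in((S,a,'S'),(T,b,'T')):
        g=cv2.cvtColor(d['img'],cv2.COLOR_RGB2GRAY)
        for th in (130,170,200):
            m,s,c=blob(g>th,p,20);print(n,q,th,s,c,ell(m)[1])
im=[cv2.resize(S['img'][150:350,220:400],None,fx=3,fy=3,interpolation=2),cv2.resize(T['img'][180:300,130:400],None,fx=2.9,fy=2.9,interpolation=2)]
cv2.imwrite('pics/cs.png',im[0][...,::-1]);cv2.imwrite('pics/ct.png',im[1][...,::-1])
```

```text
grip (array([288, 226,  28,  14, 145], dtype=int32), array([301.2, 232.3])) (array([277, 226,  10,  33, 217], dtype=int32), array([281.4, 242.4])) (array([530.5, 142.3,  35.6]), [0.6, 0.6])
grip axis [-1.  -0.1] [14.4 69.8] [529.9 142. ]
tray [ 254  244   59   45 1985] ((282.84161376953125, 266.22723388671875), (43.80104064941406, 56.0018310546875), 87.13700866699219) [ 208  214   59   64 2899] ((237.2118377685547, 246.78878784179688), (58.125789642333984, 62.224708557128906), 171.8871612548828) (array([519.9, 237.2,  11.2]), [0.4, 0.4])
deep S 130 [346 187  24  18 316] [357.6 195.1] ((357.48095703125, 195.2945556640625), (16.379322052001953, 23.0198974609375), 97.60810089111328)
deep S 170 [347 188  23  15 257] [357.6 195.3] ((357.54803466796875, 195.28643798828125), (13.36922836303711, 22.402164459228516), 99.76207733154297)
deep S 200 [347 189  22  14 220] [357.3 195.5] ((357.24822998046875, 195.491943359375), (12.28189754486084, 20.606552124023438), 100.44847106933594)
deep T 130 [362 252  29  29 657] [376.1 266. ] ((376.149658203125, 266.0189208984375), (27.91089630126953, 28.16
[... 530 characters left out ...]
(248.36048889160156, 326.5968933105469), (26.739559173583984, 29.865713119506836), 80.46097564697266)
shal S 200 [234 314  30  26 606] [248.4 326.5] ((248.39361572265625, 326.4843444824219), (25.47521209716797, 29.80878257751465), 82.36516571044922)
shal T 130 [144 247  29  29 654] [158.1 261.4] ((158.06466674804688, 261.38458251953125), (27.738203048706055, 28.261890411376953), 50.678260803222656)
shal T 170 [144 248  29  28 629] [158.  261.4] ((158.02955627441406, 261.3966369628906), (27.569225311279297, 27.691213607788086), 90.4378662109375)
shal T 200 [145 248  28  28 609] [158.1 261.4] ((158.18795776367188, 261.3903503417969), (27.07518768310547, 27.501314163208008), 23.286890029907227)
```

Run:
```python
from h import *
S=ctrl.get_image('scene');T=ctrl.get_image('top')
np.set_printoptions(precision=1,suppress=True)
print('deep',tri((S,(357.5,195.3)),(T,(376.1,266.0))),plane(T,[(376.1,266)],33),plane(S,[(357.5,195.3)],33))
print('shal',tri((S,(248.3,326.6)),(T,(158.1,261.4))),plane(T,[(158.1,261.4)],21),plane(S,[(248.3,326.6)],21))
for n,p in(('jar',(377,185)),('mug',(147,183))): print(n,plane(T,[p],102))
print('rim',plane(T,[(237.2,246.8)],17),plane(S,[(282.8,266.2)],17))
from scipy.spatial.transform import Rotation as R
print(R.from_rotvec(ctrl.get_obs()['orientation']).as_matrix())
```

```text
deep (array([483.3, -64.3,  29. ]), [0.9, 0.9]) [[482.4 -63.8  33. ]] [[482.4 -59.5  33. ]]
shal (array([484.9, 409.2,  19. ]), [1.0, 1.0]) [[483.9 408.3  21. ]] [[485.  410.5  21. ]]
jar [[647.3 -51.7 102. ]]
mug [[641.4 422.7 102. ]]
rim [[519.9 237.2  17. ]] [[517.1 240.9  17. ]]
[[ 1.   0.2 -0. ]
 [ 0.2 -1.   0. ]
 [-0.  -0.  -1. ]]
```

View pics/ct.png

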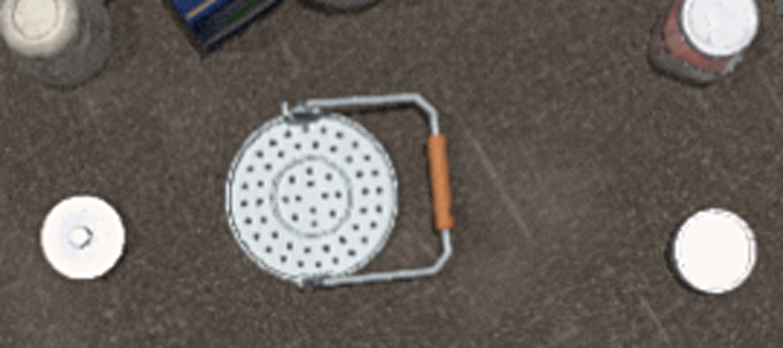

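The crop shows the tray ring centred at crop (312,197), the grip at (440,182), the deep tin at (713,250), and the shallow tin with its knob at (82,237). The fingers will straddle along the handle direction.

The manual's scale: shifts go in shares of 300 mm and turns go in shares of 4 rad. Converting my numbers, -37 mm / 300 = -0.1233, 17 mm / 300 = 0.0567.

Emit:
tcp_steps(segments=[0.0567, -0.1233, 0, 0, 0, 0, 0.0567, -0.1233, 0, 0, 0, 0, 0.0567, -0.1233, 0, 0, 0, 0, 0.0567, -0.1233, 0, 0, 0, 0, 0.0567, -0.1233, 0, 0, 0, 0])

```text
t: 0.72
ee_pos: [180.9, -408.0, 239.5]
orientation: [-3.122, -0.351, -0.0]
ft_force: [1.2, -0.5, 0.1]
width: 88.2
grasp_force: 0.0
```

Emit:
tcp_steps(segments=[0.0567, -0.1233, 0, 0, 0, 0, 0.0567, -0.1233, 0, 0, 0, 0, 0.1117, -0.0653, 0, 0, 0, 0, 0.1117, -0.0653, 0, 0, 0, 0, 0.1117, -0.0653, 0, 0, 0, 0])

```text
t: 1.13
ee_pos: [283.1, -249.1, 240.1]
orientation: [3.121, 0.351, 0.001]
ft_force: [0.4, 0.1, 0.4]
width: 87.8
grasp_force: 0.0
```

Emit:
tcp_steps(segments=[0.1117, -0.0653, 0, 0, 0, 0, 0.1117, -0.0653, 0, 0, 0, 0, 0.1117, -0.0653, 0, 0, 0, 0, 0, 0, 0, 0, 0, 0.0288, 0, 0, 0, 0, 0, 0])

```text
t: 1.55
ee_pos: [368.7, -169.2, 239.8]
orientation: [3.137, 0.174, 0.0]
ft_force: [-0.2, -0.1, 0.2]
width: 87.9
grasp_force: 0.0
```

Add to h.py:
```python
from scipy.spatial.transform import Rotation as Rot
def to(*w):
    o=ctrl.get_obs();M=Rot.from_rotvec(o['orientation']).as_matrix()
    return np.round(M.T@(np.array(w)-o['ee_pos']),1)
```

Run:
```python
from h import *
d=ctrl.get_image('wrist');cv2.imwrite('pics/w1.png',d['img'][...,::-1])
print(-d['R'].T@d['t'],d['R'],d['fx'],d['k1']);print(to(483,-63,100))
```

```text
[ 451.06176022 -160.32689167  385.20561182] [[ 1.10527529e-01 -9.93873021e-01 -2.90479527e-04]
 [-9.48527168e-01 -1.05571933e-01  2.98581276e-01]
 [-2.96782541e-01 -3.27259229e-02 -9.54384167e-01]] 360.37838762401134 0.014248211444174558
[126.8 -93.2 139.6]
```

View pics/w1.png

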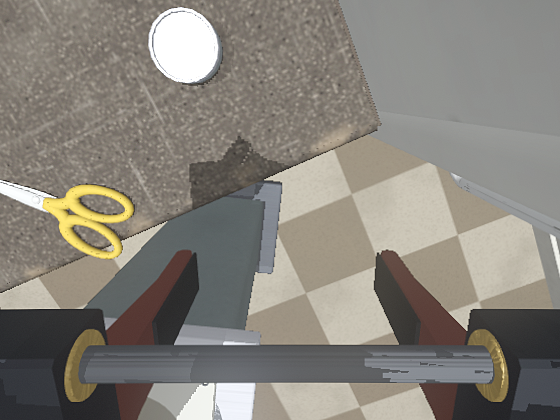

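The wrist picture shows the deep tin's lid at (186,45), with nothing near it.

Create lid.py:
```python
from h import *
def lid(d,near,th=170,R=40):
    g=cv2.cvtColor(d['img'],cv2.COLOR_RGB2GRAY); m,s,c=blob(g>th,near,R); e=ell(m)[1]; return e
```

Run:
```python
from lid import *
import json
d=ctrl.get_image('wrist');e=lid(d,(186,45));c,v=ray(d,[e[0]])
np.savez('r1.npz',c=c,v=v,p=e[0],**{k:d[k] for k in('fx','fy','cx','cy','k1','R','t')})
print(e,plane(d,[e[0]],33))
```

```text
((182.4009552001953, 42.74856948852539), (67.60844421386719, 76.4449234008789), 154.55088806152344) [[484.8003036  -63.91721863  33.        ]]
```

Emit:
tcp_steps(segments=[0.1033, -0.0767, 0, 0, 0, 0, 0.1033, -0.0767, 0, 0, 0, 0, 0.1033, -0.0767, 0, 0, 0, 0, 0, 0, 0.1333, 0, 0, 0, 0, 0, 0, 0, 0, 0])

```text
t: 2.07
ee_pos: [450.0, -91.6, 195.5]
orientation: [-3.135, -0.177, 0.01]
ft_force: [-2.1, 1.0, -1.5]
width: 87.8
grasp_force: 0.0
```

Run:
```python
from lid import *
d=ctrl.get_image('wrist');cv2.imwrite('pics/w2.png',d['img'][...,::-1])
r=dict(np.load('r1.npz'))
px=(d['R']@np.array([482,-63,33])+d['t']);px=np.array([px[0]/px[2]*d['fx']+d['cx'],px[1]/px[2]*d['fy']+d['cy']]);print(px)
e=lid(d,px);print(e,tri((d,e[0]),(r,r['p'])),plane(d,[e[0]],33),to(482,-63,100))
```

```text
[257.14517258 154.32553879]
((258.7723388671875, 150.86245727539062), (71.00239562988281, 72.49982452392578), 125.48161315917969) (array([484.92740744, -63.98589522,  32.76547287]), [0.2, 0.2]) [[485.07447827 -64.12812173  33.        ]] [ 36.1 -25.2  97.1]
```

In the tool's units: 40 mm / 300 = 0.1333, 20 mm / 300 = 0.0667.

```bash
python3 -c "
from h import *
print(to(485,-64,22))"
```

```text
[ 39.6 -23.7 175. ]
```

Emit:
tcp_steps(segments=[0.0643, -0.0387, 0.0667, 0, 0, 0, 0.0643, -0.0387, 0.0667, 0, 0, 0, 0, 0, 0.1333, 0, 0, 0, 0, 0, 0.1333, 0, 0, 0, 0, 0, 0, 0, 0, 0], jaw=80)

```text
t: 2.53
ee_pos: [483.1, -65.5, 74.4]
orientation: [-3.134, -0.171, 0.019]
ft_force: [-1.6, -0.2, 0.5]
width: 79.9
grasp_force: 0.0
```

```bash
python3 -c "
from h import *
print(to(485,-64,22))"
```

```text
[ 2.7 -1.1 52.4]
```

In the tool's units: 20 mm / 300 = 0.0667, 12 mm / 300 = 0.04.

Emit:
tcp_steps(segments=[0.0033, -0.0017, 0.0667, 0, 0, 0, 0.0033, -0.0017, 0.0667, 0, 0, 0, 0, 0, 0.04, 0, 0, 0, 0, 0, 0, 0, 0, 0, 0, 0, 0, 0, 0, 0])

```text
t: 2.95
ee_pos: [490.2, -64.4, 29.2]
orientation: [3.137, 0.171, 0.001]
ft_force: [0.4, -0.8, -0.1]
width: 80.2
grasp_force: 0.0
```

```bash
python3 -c "
from h import *
o=ctrl.get_obs();print(to(485,-64,22),o['orientation'],o['qpos'],o['ee_pos'])"
```

```text
[-5.1 -0.9  7.2] [3.13675992e+00 1.71017146e-01 9.32684330e-04] [-1.54633870e-01  5.93860320e-01  2.01616309e+00 -9.29061388e-05
  5.30952240e-01  1.30730977e+00] [490.18797605 -64.37989084  29.1722037 ]
```

Emit:
tcp_steps(segments=[0, 0, 0, 0, 0, 0])

```text
t: 3.03
ee_pos: [490.8, -64.2, 29.5]
orientation: [3.136, 0.172, 0.003]
ft_force: [0.1, 0.1, 0.1]
width: 79.5
grasp_force: 0.0
```

Emit:
tcp_steps(segments=[-0.015, -0.0017, 0, 0, 0, 0, 0, 0, 0.0233, 0, 0, 0, 0, 0, 0, 0, 0, 0, 0, 0, 0, 0, 0, 0])

```text
t: 3.37
ee_pos: [485.2, -63.4, 20.7]
orientation: [-3.137, -0.173, 0.001]
ft_force: [-0.3, 0.2, -0.9]
width: 80.2
grasp_force: 0.0
```

Emit:
tcp_steps(segments=[0, 0, 0, 0, 0, 0, 0, 0, 0, 0, 0, 0, 0, 0, 0, 0, 0, 0, 0, 0, 0, 0, 0, 0], jaw=50)

```text
t: 3.7
ee_pos: [485.5, -63.5, 20.7]
orientation: [3.137, 0.173, 0.0]
ft_force: [-0.5, -1.1, 0.4]
width: 61.6
grasp_force: 30.0
```

Emit:
tcp_steps(segments=[0, 0, 0, 0, 0, 0, 0, 0, -0.0667, 0, 0, 0, 0, 0, -0.1333, 0, 0, 0, 0, 0, -0.1333, 0, 0, 0, 0, 0, 0, 0, 0, 0])

```text
t: 4.12
ee_pos: [489.1, -64.0, 126.4]
orientation: [3.135, 0.172, 0.015]
ft_force: [1.6, -0.2, -2.5]
width: 61.1
grasp_force: 30.0
```

In the tool's units: -38 mm / 300 = -0.1267, -2 mm / 300 = -0.0067.

Emit:
tcp_steps(segments=[-0.0067, -0.1267, 0, 0, 0, 0, -0.0067, -0.1267, 0, 0, 0, 0, -0.0067, -0.1267, 0, 0, 0, 0, -0.0067, -0.1267, 0, 0, 0, 0, -0.0067, -0.1267, 0, 0, 0, 0])

```text
t: 4.53
ee_pos: [453.5, 125.6, 120.0]
orientation: [3.137, 0.171, -0.001]
ft_force: [1.1, 0.7, -3.1]
width: 61.3
grasp_force: 30.0
```

Emit:
tcp_steps(segments=[-0.0067, -0.1267, 0, 0, 0, 0, -0.0067, -0.1267, 0, 0, 0, 0, -0.0067, -0.1267, 0, 0, 0, 0, 0, 0, 0, 0, 0, 0, 0, 0, 0, 0, 0, 0])

```text
t: 4.95
ee_pos: [435.2, 238.6, 119.9]
orientation: [3.136, 0.179, -0.001]
ft_force: [-0.3, -0.1, -2.8]
width: 61.9
grasp_force: 30.0
```

```bash
python3 - <<'E'
from h import *
d=ctrl.get_image('wrist');cv2.imwrite('pics/w3.png',d['img'][...,::-1]);np.savez('w3.npz',**d)
E
```

```text
(no output)
```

View pics/w3.png

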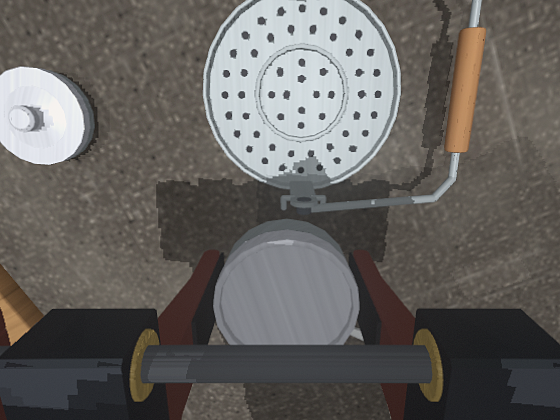

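The wrist picture shows the tray with its locating ring centred at about (301,93), grip at (465,90), and the held deep tin at (287,295), gripped square. The shallow tin is at (25,115).

Create ring.py:
```python
from h import *
def ring(d,c0,r0,r1,n=180):
    g=cv2.GaussianBlur(cv2.cvtColor(d['img'],cv2.COLOR_RGB2GRAY),(3,3),0)
    a=np.linspace(0,2*np.pi,n,0);r=np.arange(r0,r1,.5)
    mx=(c0[0]+np.outer(np.cos(a),r)).astype(np.float32);my=(c0[1]+np.outer(np.sin(a),r)).astype(np.float32)
    s=cv2.remap(g,mx,my,cv2.INTER_LINEAR).astype(int);k=r[s.argmin(1)]
    p=np.c_[c0[0]+k*np.cos(a),c0[1]+k*np.sin(a)]
    for _ in range(3):
        e=cv2.fitEllipseDirect(p.astype(np.float32)); rr=np.hypot(*(p-e[0]).T); ok=abs(rr-np.median(rr))<4
        p=p[ok] if ok.sum()>40 else p
    return e,len(p)
def holes(d,c0,R):
    g=cv2.cvtColor(d['img'],cv2.COLOR_RGB2GRAY)
    n,l,s,c=cv2.connectedComponentsWithStats((g<115).astype(np.uint8))
    return np.array([c[i] for i in range(1,n) if 8<s[i,4]<120 and np.hypot(*(c[i]-c0))<R])
```

Run:
```python
from ring import *
np.set_printoptions(precision=1,suppress=True)
d=dict(np.load('w3.npz'));e,n=ring(d,(301,93),38,52);print(e,n)
W=[plane(d,[e[0]],z)[0] for z in(12,15.5)];print(W)
h=holes(d,(301,93),37);P=plane(d,h,12);print(len(h),P.mean(0))
m,s,c=tray(d,(301,93),25);e2=ell(m)[1];print(e2,plane(d,[e2[0]],17))
T=ctrl.get_image('top');et,n=ring(T,(237.6,247.9),11,17);print(et,n,'tri',tri((d,e[0]),(T,et[0])))
gw=grip(d,(465,90));gt=grip(T,(282,242));print('grip',gw[1:],tri((d,gw[2]),(T,gt[2])))
ys,xs=np.nonzero(gw[0]);P=plane(d,np.c_[xs,ys],36)[:,:2];w,V=np.linalg.eigh(np.cov(P.T));print(V[:,1],np.arctan2(V[1,1],V[0,1]),np.sqrt(12*w),P.mean(0))
g=cv2.cvtColor(d['img'],cv2.COLOR_RGB2GRAY);m,s,c=blob(g>170,(40,115),40);print('shal',s,ell(m)[1],plane(d,[ell(m)[1][0]],20))
# tilted view: true contour->world fit of shallow
o=ctrl.get_obs();print(o['ee_pos'],o['orientation'],to(520,238,120))
```

```text
((301.1714782714844, 92.59284210205078), (84.15296173095703, 88.80606842041016), 4.228372573852539) 168
[array([521.3, 238. ,  12. ]), array([521.3, 238.1,  15.5])]
12 [520.2 237.9  12. ]
((297.851806640625, 98.79851531982422), (114.5218505859375, 149.45140075683594), 23.279525756835938) [[517.1 239.9  17. ]]
((237.75291442871094, 247.4678955078125), (24.433320999145508, 28.320558547973633), 119.71534729003906) 180 tri (array([521.1, 237.2, -17.1]), [0.7, 0.7])
grip (array([ 445,   27,   41,  126, 3050], dtype=int32), array([464.5,  89. ])) (array([532. , 142.1,  36.5]), [1.9, 1.9])
[-1.  -0.1] -3.0279761320357776 [14.6 70.5] [533.3 141.7]
shal [   0   67   85   98 6440] ((38.46949768066406, 116.10150909423828), (82.50834655761719, 102.8828125), 151.92723083496094) [[486.6 407.4  20. ]]
[435.5 236.4 120. ] [ 3.1  0.2 -0. ] [84.2  7.7 -0.1]
```

In the tool's units: 28.5 mm / 300 = 0.095, 15 mm / 300 = 0.05.

Emit:
tcp_steps(segments=[0.095, 0.0093, 0, 0, 0, 0, 0.095, 0.0093, 0, 0, 0, 0, 0.095, 0.0093, 0, 0, 0, 0, 0, 0, 0.05, 0, 0, 0, 0, 0, 0.05, 0, 0, 0])

```text
t: 5.47
ee_pos: [524.8, 236.2, 90.8]
orientation: [-3.136, -0.166, -0.004]
ft_force: [-0.3, -0.2, -3.2]
width: 61.3
grasp_force: 30.0
```

Emit:
tcp_steps(segments=[0, 0, 0.05, 0, 0, 0, 0, 0, 0, 0, 0, 0, 0, 0, 0, 0, 0, 0, 0, 0, 0, 0, 0, 0])

```text
t: 5.8
ee_pos: [522.4, 237.0, 76.1]
orientation: [-3.137, -0.17, -0.0]
ft_force: [-0.9, -0.7, -1.8]
width: 61.2
grasp_force: 30.0
```

```bash
python3 -c "
from h import *
o=ctrl.get_obs();print(to(521.4,238,32.7),o['ee_pos'],o['orientation'])
d=ctrl.get_image('scene');np.savez('s4.npz',**d);w=dict(np.load('w3.npz'));o=ctrl.get_obs();print(to(521.4,238,32.7))
print(tri((w,(301.2,92.6)),(d,(282.8,266.2))))
d=ctrl.get_image('wrist');cv2.imwrite('pics/w4.png',d['img'][...,::-1]);cv2.imwrite('pics/s4.png',cv2.resize(d['img'],None,fx=1,fy=1)[...,::-1])"
```

```text
[-0.9 -1.1 43.4] [522.44457148 237.03840474  76.05768355] [-3.13697453e+00 -1.70182397e-01 -9.73235030e-05]
[-1.2 -0.7 43.7]
(array([520.54280148, 237.40495252,  10.93181953]), [0.9, 0.9])
```

View pics/w4.png

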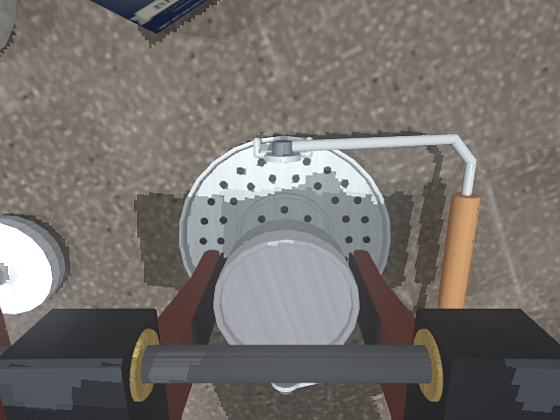

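The picture shows the held tin at (287,295) directly over the tray (rim columns 180–390, centre ~285), with both fingers inside the tray and clear of the handle.

In the tool's units: 12 mm / 300 = 0.04, 10 mm / 300 = 0.0333.

Emit:
tcp_steps(segments=[-0.0033, -0.0027, 0.04, 0, 0, 0, 0, 0, 0.04, 0, 0, 0, 0, 0, 0.0333, 0, 0, 0, 0, 0, 0, 0, 0, 0, 0, 0, 0, 0, 0, 0])

```text
t: 6.32
ee_pos: [520.1, 238.4, 40.4]
orientation: [3.136, 0.173, -0.004]
ft_force: [0.5, -0.1, -2.6]
width: 61.2
grasp_force: 30.0
```

Emit:
tcp_steps(segments=[0, 0, 0.0067, 0, 0, 0, 0, 0, 0.0067, 0, 0, 0, 0, 0, 0.0067, 0, 0, 0, 0, 0, 0, 0, 0, 0])

```text
t: 6.65
ee_pos: [521.0, 238.6, 35.5]
orientation: [3.137, 0.172, -0.0]
ft_force: [-0.2, -0.2, -1.8]
width: 61.2
grasp_force: 30.0
```

In the tool's units: 1 mm / 300 = 0.0033.

Emit:
tcp_steps(segments=[0, 0, 0.0033, 0, 0, 0, 0, 0, 0.0033, 0, 0, 0, 0, 0, 0, 0, 0, 0])

```text
t: 6.9
ee_pos: [521.0, 238.6, 33.6]
orientation: [3.137, 0.172, -0.0]
ft_force: [-0.1, 0.0, -3.3]
width: 61.0
grasp_force: 30.0
```

Emit:
tcp_steps(segments=[0, 0, 0.0023, 0, 0, 0, 0, 0, 0, 0, 0, 0, 0, 0, 0, 0, 0, 0])

```text
t: 7.15
ee_pos: [521.0, 238.6, 33.0]
orientation: [-3.137, -0.172, -0.0]
ft_force: [-0.5, 0.6, -3.3]
width: 61.3
grasp_force: 30.0
```

In the tool's units: 0.6 mm / 300 = 0.002.

Emit:
tcp_steps(segments=[0, 0, 0.002, 0, 0, 0, 0, 0, 0, 0, 0, 0, 0, 0, 0, 0, 0, 0])

```text
t: 7.4
ee_pos: [521.1, 238.6, 32.7]
orientation: [-3.137, -0.172, -0.0]
ft_force: [-0.9, -0.7, 3.0]
width: 61.3
grasp_force: 30.0
```

Emit:
tcp_steps(segments=[0, 0, 0.0017, 0, 0, 0, 0, 0, 0, 0, 0, 0, 0, 0, 0, 0, 0, 0])

```text
t: 7.65
ee_pos: [521.1, 238.6, 32.6]
orientation: [-3.137, -0.172, -0.0]
ft_force: [-2.3, -1.7, 6.7]
width: 61.3
grasp_force: 30.0
```

Contact came exactly at the seated height. Release and retreat.

In the tool's units: -0.4 mm / 300 = -0.0013.

Emit:
tcp_steps(segments=[0, 0, -0.0013, 0, 0, 0, 0, 0, 0, 0, 0, 0, 0, 0, 0, 0, 0, 0, 0, 0, 0, 0, 0, 0], jaw=74)

```text
t: 7.98
ee_pos: [521.1, 238.6, 32.2]
orientation: [-3.137, -0.172, -0.0]
ft_force: [1.0, -0.3, 0.2]
width: 74.1
grasp_force: 0.0
```

Emit:
tcp_steps(segments=[0, 0, -0.05, 0, 0, 0, 0, 0, -0.1, 0, 0, 0, 0, 0, -0.1333, 0, 0, 0, 0, 0, -0.0333, 0, 0, 0])

```text
t: 8.32
ee_pos: [523.4, 239.7, 131.8]
orientation: [-3.135, -0.172, -0.009]
ft_force: [0.6, 1.6, 0.3]
width: 74.1
grasp_force: 0.0
```

Emit:
tcp_steps(segments=[-0.0633, -0.1267, 0, 0, 0, 0, -0.0633, -0.1267, 0, 0, 0, 0, -0.0633, -0.1267, 0, 0, 0, 0, 0, 0, 0, 0, 0, 0, 0, 0, 0, 0, 0, 0], jaw=80)

```text
t: 8.73
ee_pos: [452.0, 345.2, 127.1]
orientation: [3.136, 0.179, 0.0]
ft_force: [-0.2, -0.4, 0.2]
width: 79.9
grasp_force: 0.0
```

Run:
```python
from lid import *
np.set_printoptions(precision=1,suppress=True)
d=ctrl.get_image('wrist');cv2.imwrite('pics/w5.png',d['img'][...,::-1]);np.savez('w5.npz',**d)
for p in((521,238,45),(486,408,21)):
    x=d['R']@np.array(p)+d['t'];print(x[:2]/x[2]*360.4+[d['cx'],d['cy']])
```

```text
[468.8 141.5]
[202.1 159.7]
```

View pics/w5.png

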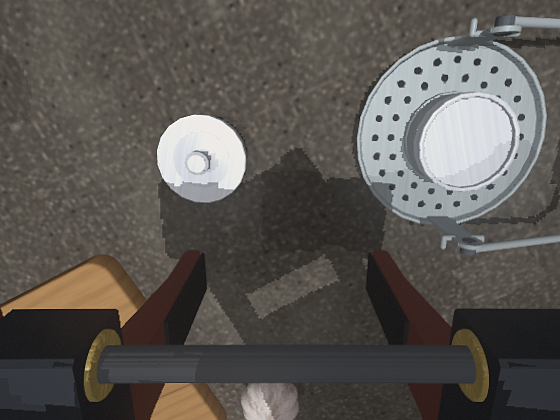

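The deep tin sits level in the tray with its lid at (468,142), and the shallow tin is at (202,158) with its knob at (198,162). The jar and mug have not been touched.

Run:
```python
from lid import *
np.set_printoptions(precision=1,suppress=True)
d=dict(np.load('w5.npz'));T=ctrl.get_image('top');w3=dict(np.load('w3.npz'))
for th in(120,135):
  e=lid(d,(202,158),th,25);print(e,plane(d,[e[0]],20.5),tri((d,e[0]),(T,(158.1,261.4))),tri((d,e[0]),(w3,(38.5,116.1))))
e=lid(d,(468,142),190,25);print('deep',e,plane(d,[e[0]],45.5))
x=lid(T,(245,250),210,15);print(x,tri((d,e[0]),(T,x[0])))
print(to(486,408,120))
```

```text
((200.9363555908203, 157.96229553222656), (84.31098175048828, 90.56314086914062), 127.2747802734375) [[487.  408.9  20.5]] (array([484.4, 411.5,   6.9]), [0.4, 0.4]) (array([486.2, 409.9,  16.1]), [0.0, 0.0])
((200.90533447265625, 157.9249725341797), (84.24666595458984, 90.4384765625), 126.55535888671875) [[487.  409.   20.5]] (array([484.4, 411.5,   6.8]), [0.4, 0.4]) (array([486.2, 409.9,  16.1]), [0.0, 0.0])
deep ((469.1954650878906, 141.25558471679688), (90.18449401855469, 105.81487274169922), 46.786624908447266) [[521.  238.5  45.5]]
((234.39479064941406, 241.05926513671875), (35.26176071166992, 49.08644104003906), 83.43360137939453) (array([525.5, 242.5,  55.5]), [4.1, 4.1])
[ 39.7 -60.7   7. ]
```

In the tool's units: -30 mm / 300 = -0.1, 20 mm / 300 = 0.0667.

Emit:
tcp_steps(segments=[0.0667, -0.1, 0, 0, 0, 0, 0.0667, -0.1, 0, 0, 0, 0, 0, 0, 0.1, 0, 0, 0, 0, 0, 0.0667, 0, 0, 0, 0, 0, 0, 0, 0, 0])

```text
t: 9.25
ee_pos: [485.4, 404.7, 73.1]
orientation: [3.133, 0.169, -0.009]
ft_force: [-0.9, -1.2, -0.4]
width: 79.9
grasp_force: 0.0
```

Emit:
tcp_steps(segments=[0, 0, 0, 0, 0, 0, 0, 0, 0, 0, 0, 0])

```text
t: 9.42
ee_pos: [487.3, 406.8, 78.0]
orientation: [-3.137, -0.17, -0.001]
ft_force: [0.8, 1.1, 0.9]
width: 80.2
grasp_force: 0.0
```

```bash
python3 -c "
from h import *
print(to(486.8,408.8,20))"
```

```text
[-0.3 -2.  58. ]
```

In the tool's units: 20 mm / 300 = 0.0667, 14 mm / 300 = 0.0467.

Emit:
tcp_steps(segments=[-0.001, -0.0067, 0.0667, 0, 0, 0, 0, 0, 0.0667, 0, 0, 0, 0, 0, 0.0467, 0, 0, 0, 0, 0, 0, 0, 0, 0, 0, 0, 0, 0, 0, 0])

```text
t: 9.83
ee_pos: [486.0, 409.3, 23.6]
orientation: [3.137, 0.172, -0.001]
ft_force: [-0.9, -0.2, -0.2]
width: 80.0
grasp_force: 0.0
```

Emit:
tcp_steps(segments=[0, 0, 0.0117, 0, 0, 0, 0, 0, 0, 0, 0, 0, 0, 0, 0, 0, 0, 0])

```text
t: 10.08
ee_pos: [486.3, 409.9, 20.6]
orientation: [-3.136, -0.172, -0.002]
ft_force: [0.1, -0.2, 0.1]
width: 80.1
grasp_force: 0.0
```

Emit:
tcp_steps(segments=[0, 0, 0, 0, 0, 0, 0, 0, 0, 0, 0, 0, 0, 0, 0, 0, 0, 0, 0, 0, 0, 0, 0, 0], jaw=50)

```text
t: 10.42
ee_pos: [485.9, 409.6, 20.1]
orientation: [-3.137, -0.173, -0.0]
ft_force: [-0.5, -0.1, 2.6]
width: 59.7
grasp_force: 30.0
```

Emit:
tcp_steps(segments=[0, 0, 0, 0, 0, 0, 0, 0, -0.0667, 0, 0, 0, 0, 0, -0.1333, 0, 0, 0, 0, 0, -0.1333, 0, 0, 0, 0, 0, 0, 0, 0, 0])

```text
t: 10.83
ee_pos: [489.3, 412.4, 126.9]
orientation: [-3.13, -0.172, -0.014]
ft_force: [1.3, 0.9, -0.4]
width: 60.0
grasp_force: 30.0
```

Emit:
tcp_steps(segments=[0, 0, 0, 0, 0, 0, 0, 0, 0, 0, 0, 0])

```text
t: 11.0
ee_pos: [485.4, 409.2, 119.2]
orientation: [3.136, 0.172, -0.001]
ft_force: [-0.7, -0.1, -2.7]
width: 60.1
grasp_force: 30.0
```

```bash
python3 -c "
from h import *
print(to(520.5,238.6,120))"
```

```text
[ 16.2 173.4  -0.7]
```

Run:
```python
from lid import *
d=ctrl.get_image('wrist');g=cv2.cvtColor(d['img'],cv2.COLOR_RGB2GRAY)
o=ctrl.get_obs();print(o['ee_pos'])
cv2.imwrite('pics/w6.png',cv2.resize(d['img'][200:420,150:430],None,fx=2.5,fy=2.5)[...,::-1])
for p in((0,0,135),(0,0,120)):
    q=o['ee_pos']*[1,1,0]+p;x=d['R']@q+d['t'];print(x[:2]/x[2]*360.4+[d['cx'],d['cy']])
```

```text
[484.88066856 408.81723992 118.34441855]
[286.2147876  308.85042722]
[286.19099583 290.20972656]
```

View pics/w6.png

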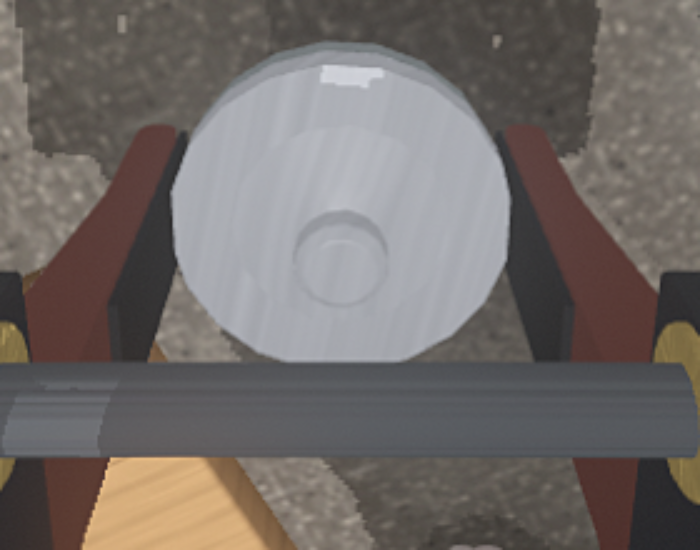

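The crop shows the shallow tin held level, its knob at about (287,307) in the full image, within 1 mm of the tool axis.

In the tool's units: 34.6 mm / 300 = 0.1153, 3.3 mm / 300 = 0.011.

Emit:
tcp_steps(segments=[0.011, 0.1153, 0, 0, 0, 0, 0.011, 0.1153, 0, 0, 0, 0, 0.011, 0.1153, 0, 0, 0, 0, 0.011, 0.1153, 0, 0, 0, 0, 0.011, 0.1153, 0, 0, 0, 0])

```text
t: 11.47
ee_pos: [519.9, 237.4, 117.6]
orientation: [3.135, 0.173, -0.006]
ft_force: [0.3, -1.0, -0.7]
width: 60.2
grasp_force: 30.0
```

Emit:
tcp_steps(segments=[0, 0, 0.0333, 0, 0, 0, 0, 0, 0.0333, 0, 0, 0, 0, 0, 0.0167, 0, 0, 0, 0, 0, 0, 0, 0, 0, 0, 0, 0, 0, 0, 0])

```text
t: 11.88
ee_pos: [520.3, 240.3, 93.6]
orientation: [3.136, 0.175, -0.003]
ft_force: [0.5, -0.3, -2.1]
width: 60.2
grasp_force: 30.0
```

Emit:
tcp_steps(segments=[0, 0, 0, 0, 0, 0, 0, 0, 0, 0, 0, 0])

```text
t: 12.05
ee_pos: [521.2, 240.4, 94.9]
orientation: [-3.137, -0.174, -0.001]
ft_force: [0.7, 1.0, -1.2]
width: 60.4
grasp_force: 30.0
```

Run:
```python
from h import *
print(to(520.5,238.6,62.2))
```

```text
[-0.9  1.7 32.7]
```

In the tool's units: 10 mm / 300 = 0.0333, 1.7 mm / 300 = 0.0057.

Emit:
tcp_steps(segments=[-0.0027, 0.0057, 0.0333, 0, 0, 0, 0, 0, 0.03, 0, 0, 0, 0, 0, 0.02, 0, 0, 0, 0, 0, 0, 0, 0, 0, 0, 0, 0, 0, 0, 0])

```text
t: 12.47
ee_pos: [520.1, 237.4, 69.0]
orientation: [3.136, 0.172, -0.002]
ft_force: [-0.6, 0.4, -1.1]
width: 60.2
grasp_force: 30.0
```

Emit:
tcp_steps(segments=[0, 0, 0, 0, 0, 0, 0, 0, 0, 0, 0, 0])

```text
t: 12.63
ee_pos: [520.9, 237.7, 70.0]
orientation: [-3.137, -0.172, -0.001]
ft_force: [-0.5, -0.6, -2.3]
width: 60.5
grasp_force: 30.0
```

In the tool's units: 2 mm / 300 = 0.0067, 1.5 mm / 300 = 0.005.

Emit:
tcp_steps(segments=[-0.001, -0.0027, 0.0067, 0, 0, 0, 0, 0, 0.0067, 0, 0, 0, 0, 0, 0.005, 0, 0, 0, 0, 0, 0, 0, 0, 0, 0, 0, 0, 0, 0, 0])

```text
t: 13.05
ee_pos: [520.1, 238.4, 64.2]
orientation: [3.137, 0.172, -0.0]
ft_force: [1.2, 0.2, -1.8]
width: 60.3
grasp_force: 30.0
```

Emit:
tcp_steps(segments=[0, 0, 0.0033, 0, 0, 0, 0, 0, 0, 0, 0, 0, 0, 0, 0, 0, 0, 0])

```text
t: 13.3
ee_pos: [520.2, 238.4, 63.2]
orientation: [3.137, 0.172, -0.0]
ft_force: [0.3, -0.7, -2.1]
width: 60.2
grasp_force: 30.0
```

Emit:
tcp_steps(segments=[0, 0, 0.002, 0, 0, 0, 0, 0, 0, 0, 0, 0, 0, 0, 0, 0, 0, 0])

```text
t: 13.55
ee_pos: [520.3, 238.4, 62.8]
orientation: [-3.137, -0.172, -0.0]
ft_force: [-0.1, -0.9, -0.0]
width: 60.3
grasp_force: 30.9
```

In the tool's units: 0.6 mm / 300 = 0.002.

Emit:
tcp_steps(segments=[0, 0, 0.002, 0, 0, 0, 0, 0, 0, 0, 0, 0, 0, 0, 0, 0, 0, 0])

```text
t: 13.8
ee_pos: [520.4, 238.5, 62.6]
orientation: [-3.137, -0.172, -0.001]
ft_force: [-1.5, -1.1, 4.9]
width: 60.4
grasp_force: 33.4
```

Emit:
tcp_steps(segments=[0, 0, 0.0017, 0, 0, 0, 0, 0, 0, 0, 0, 0, 0, 0, 0, 0, 0, 0])

```text
t: 14.05
ee_pos: [520.4, 238.5, 62.4]
orientation: [-3.137, -0.172, -0.001]
ft_force: [-2.0, -0.7, 8.5]
width: 59.7
grasp_force: 35.1
```

In the tool's units: -0.6 mm / 300 = -0.002.

Emit:
tcp_steps(segments=[0, 0, -0.002, 0, 0, 0, 0, 0, 0, 0, 0, 0, 0, 0, 0, 0, 0, 0, 0, 0, 0, 0, 0, 0], jaw=74)

```text
t: 14.38
ee_pos: [520.2, 238.4, 62.0]
orientation: [3.137, 0.172, -0.0]
ft_force: [0.1, -1.0, -0.0]
width: 73.8
grasp_force: 0.0
```

Emit:
tcp_steps(segments=[0, 0, -0.0333, 0, 0, 0, 0, 0, -0.0667, 0, 0, 0, 0, 0, -0.1, 0, 0, 0, -0.1267, 0, -0.05, 0, 0, 0, -0.1267, 0, 0, 0, 0, 0])

```text
t: 14.8
ee_pos: [447.4, 231.3, 140.8]
orientation: [-3.134, -0.17, -0.012]
ft_force: [-0.9, -0.0, 0.4]
width: 74.0
grasp_force: 0.0
```

Emit:
tcp_steps(segments=[-0.0667, 0.0667, 0, 0, 0, 0, 0, 0.0667, 0, 0, 0, 0, 0, 0, 0, 0, 0, 0, 0, 0, 0, 0, 0, 0])

```text
t: 15.13
ee_pos: [429.7, 188.0, 138.0]
orientation: [-3.136, -0.17, -0.002]
ft_force: [0.8, 0.3, -0.2]
width: 73.9
grasp_force: 0.0
```

Run:
```python
from h import *
d=ctrl.get_image('wrist');np.savez('w7.npz',**d)
s=ctrl.get_image('scene');np.savez('s7.npz',**s)
a=cv2.resize(s['img'][200:310,235:345],(400,400),interpolation=2)
b=cv2.resize(d['img'][:300,130:530],(533,400),interpolation=2)
cv2.imwrite('pics/c7.png',cv2.resize(np.hstack([a,b]),(800,343))[...,::-1]);print(to(520,238,100))
```

```text
[ 94.6 -39.1  37.8]
```

View pics/c7.png

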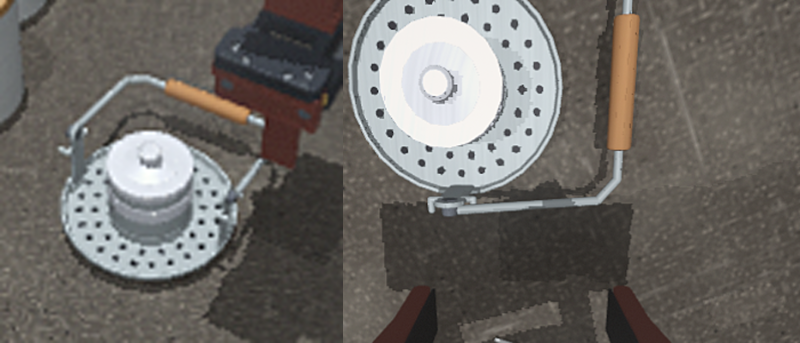

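Both views show the stack seated flush and centred. The handle is still folded, with the grip complete in the wrist view.

Run:
```python
from lid import *
np.set_printoptions(precision=2,suppress=True)
d=dict(np.load('w7.npz'));S=dict(np.load('s7.npz'));w3=dict(np.load('w3.npz'))
k=400/343  # crop coords
near=(130+622*k*400/533*(933/800)*343/400 if 0 else 440,70)
hsv=cv2.cvtColor(d['img'],cv2.COLOR_RGB2HSV);m=(hsv[...,0]<16)&(hsv[...,1]>110)&(hsv[...,2]>90)
gw=blob(m,(430,70),70);gs=grip(S,(301,232));g3=grip(w3,(465,90));print(gw[1:],gs[2])
print(tri((d,gw[2]),(S,gs[2])),tri((d,gw[2]),(w3,g3[2])),tri((d,gw[2]),(w3,g3[2]),(S,gs[2])))
ys,xs=np.nonzero(gw[0]);P=plane(d,np.c_[xs,ys],36)[:,:2];w,V=np.linalg.eigh(np.cov(P.T));print(np.arctan(V[1,1]/V[0,1]),np.sqrt(12*w),P.mean(0))
e=lid(d,(390,70),190,60);print('shal lid',e,plane(d,[e[0]],63))
print(to(533,142,110))
```

```text
(array([ 361,   12,   29,  119, 2525], dtype=int32), array([374.64,  70.68])) [301.41 232.34]
(array([533.28, 140.6 ,  32.47]), [1.4, 1.4]) (array([533.9 , 142.5 ,  37.65]), [0.1, 0.1]) (array([533.68, 140.22,  32.03]), [1.3, 0.6, 1.6])
0.1169728540202453 [13.68 70.19] [533.59 142.07]Traceback (most recent call last):
  File "<stdin>", line 10, in <module>
  File "lid.py", line 3, in lid
    g=cv2.cvtColor(d['img'],cv2.COLOR_RGB2GRAY); m,s,c=blob(g>th,near,R); e=ell(m)[1]; return e
                                                       ~~~~^^^^^^^^^^^^^
  File "h.py", line 18, in blob
    i=max(ok,key=lambda i:s[i,4]); return l==i,s[i],c[i]
ValueError: max() iterable argument is empty
```

In the tool's units: 32.5 mm / 300 = 0.1083, 20 mm / 300 = 0.0667, 0.004 rad / 4 = 0.001.

Emit:
tcp_steps(segments=[0.1083, 0.063, 0, 0, 0, 0.001, 0.1083, 0.063, 0, 0, 0, 0.001, 0.1083, 0.063, 0, 0, 0, 0, 0, 0, 0.0667, 0, 0, 0, 0, 0, 0, 0, 0, 0], jaw=28)

```text
t: 15.65
ee_pos: [533.0, 141.7, 114.9]
orientation: [3.137, 0.157, -0.003]
ft_force: [-1.9, -0.2, -1.2]
width: 44.4
grasp_force: 0.0
```

Emit:
tcp_steps(segments=[0, 0, 0, 0, 0, 0, 0, 0, 0, 0, 0, 0, 0, 0, 0, 0, 0, 0])

```text
t: 15.9
ee_pos: [531.5, 142.8, 117.6]
orientation: [-3.137, -0.162, 0.0]
ft_force: [0.5, -0.1, 0.4]
width: 28.5
grasp_force: 0.0
```

```bash
python3 -c "
from h import *
print(to(533.5,142.1,36))"
```

```text
[ 2.   0.9 81.6]
```

The manual's scale: shifts go in shares of 300 mm and turns go in shares of 4 rad. Converting my numbers, 25 mm / 300 = 0.0833, 15 mm / 300 = 0.05, -0.014 rad / 4 = -0.0035.

Emit:
tcp_steps(segments=[0.0067, 0.0027, 0.0833, 0, 0, -0.0035, 0, 0, 0.0833, 0, 0, 0, 0, 0, 0.05, 0, 0, 0, 0, 0, 0, 0, 0, 0, 0, 0, 0, 0, 0, 0])

```text
t: 16.32
ee_pos: [533.6, 141.9, 52.3]
orientation: [3.136, 0.183, -0.002]
ft_force: [0.6, -0.2, 0.6]
width: 28.0
grasp_force: 0.0
```

Emit:
tcp_steps(segments=[0, 0, 0, 0, 0, 0, 0, 0, 0, 0, 0, 0])

```text
t: 16.48
ee_pos: [535.0, 141.9, 53.7]
orientation: [-3.136, -0.182, -0.004]
ft_force: [-0.0, -1.1, 0.4]
width: 27.7
grasp_force: 0.0
```

```bash
python3 -c "
from h import *
print(to(533.5,142.1,36))"
```

```text
[-1.5 -0.4 17.7]
```

In the tool's units: 9 mm / 300 = 0.03, 8 mm / 300 = 0.0267.

Emit:
tcp_steps(segments=[-0.004, -0.001, 0.03, 0, 0, 0, 0, 0, 0.0267, 0, 0, 0, 0, 0, 0, 0, 0, 0, 0, 0, 0, 0, 0, 0])

```text
t: 16.82
ee_pos: [532.4, 141.5, 34.5]
orientation: [3.136, 0.182, -0.002]
ft_force: [-0.5, -0.0, -0.2]
width: 27.6
grasp_force: 0.0
```

Emit:
tcp_steps(segments=[0, 0, 0, 0, 0, 0, 0, 0, 0, 0, 0, 0, 0, 0, 0, 0, 0, 0, 0, 0, 0, 0, 0, 0, 0, 0, 0, 0, 0, 0], jaw=8)

```text
t: 17.23
ee_pos: [533.1, 142.0, 35.4]
orientation: [-3.136, -0.182, -0.001]
ft_force: [-0.7, 3.2, -0.2]
width: 13.4
grasp_force: 30.0
```

In the tool's units: -8.7 mm / 300 = -0.029, -8.6 mm / 300 = -0.0287.

Emit:
tcp_steps(segments=[0, 0.0063, -0.0283, 0, 0, 0, 0, 0.0037, -0.0287, 0, 0, 0, 0, 0.0013, -0.029, 0, 0, 0, 0, 0, 0, 0, 0, 0, 0, 0, 0, 0, 0, 0])

```text
t: 17.65
ee_pos: [533.8, 138.2, 62.0]
orientation: [-3.136, -0.182, -0.002]
ft_force: [0.7, 1.2, -0.2]
width: 13.6
grasp_force: 30.0Traceback (most recent call last):
```

Run:
```python
from h import *
s=ctrl.get_image('scene');t=ctrl.get_image('top');
r=tray(t,(238,248));print(ell(r[0])[1]); np.savez('s8.npz',**s)
print(grip(s,(301,228))[2])
o=ctrl.get_obs();print(o['ft_force'],o['moment'])
```

```text
  File "<stdin>", line 3, in <module>
  File "h.py", line 28, in tray
    m=cv2.morphologyEx(m,cv2.MORPH_OPEN,cv2.getStructuringElement(cv2.MORPH_ELLIPSE,(k,k))); return blob(m,near)
                                                                                                    ~~~~^^^^^^^^
  File "h.py", line 18, in blob
    i=max(ok,key=lambda i:s[i,4]); return l==i,s[i],c[i]
ValueError: max() iterable argument is empty
```

In the tool's units: -8.7 mm / 300 = -0.029, -8.6 mm / 300 = -0.0287.

Emit:
tcp_steps(segments=[0, -0.0013, -0.029, 0, 0, 0, 0, -0.0037, -0.0287, 0, 0, 0, 0, -0.0063, -0.0283, 0, 0, 0, 0, -0.0087, -0.0277, 0, 0, 0, 0, -0.011, -0.027, 0, 0, 0])

```text
t: 18.17
ee_pos: [532.2, 147.3, 104.2]
orientation: [3.136, 0.182, -0.0]
ft_force: [0.1, -3.5, -2.2]
width: 13.1
grasp_force: 30.0
```

Emit:
tcp_steps(segments=[0, 0, 0, 0, 0, 0, 0, 0, 0, 0, 0, 0])

```text
t: 18.33
ee_pos: [532.6, 147.6, 104.1]
orientation: [3.136, 0.183, 0.002]
ft_force: [0.6, -6.0, 1.3]
width: 13.1
grasp_force: 30.0
```

Run:
```python
from h import *
s=ctrl.get_image('scene')
o=ctrl.get_obs();print(o['ft_force'],o['moment'])
w=ctrl.get_image('wrist');np.savez('w8.npz',**w)
cv2.imwrite('pics/c8.png',np.hstack([cv2.resize(s['img'][190:310,225:365],(466,400),interpolation=2),cv2.resize(w['img'],(334,250))[np.r_[0:250,[0]*150]]])[...,::-1])
```

```text
[-0.31553408 -6.54181125  1.61393332] [-0.99269467  0.01284241  0.00234217]
```

View pics/c8.png

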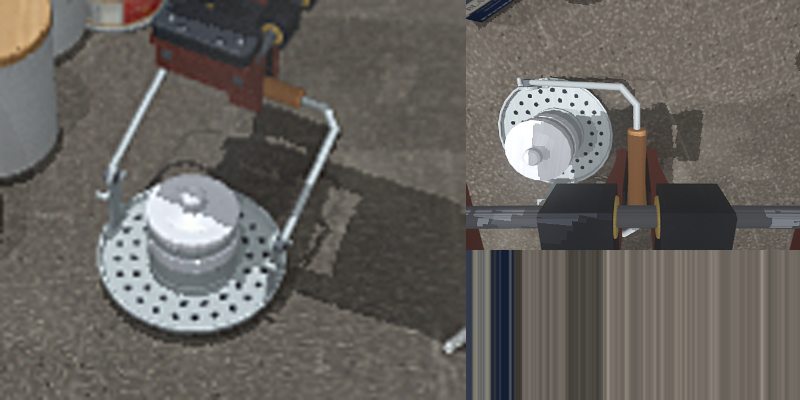

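The crop shows the handle raised about 40° in the grip, with the carrier level and the stack intact. There is a 6 N radial push, so I'll ease outward.

Emit:
tcp_steps(segments=[0, 0.0033, 0, 0, 0, 0, 0, 0, 0, 0, 0, 0])

```text
t: 18.6
ee_pos: [532.6, 147.0, 103.2]
orientation: [-3.135, -0.181, -0.001]
ft_force: [-0.9, 1.1, 0.3]
width: 12.9
grasp_force: 30.0
```

Emit:
tcp_steps(segments=[0, 0.0033, 0, 0, 0, 0, 0, 0, 0, 0, 0, 0])

```text
t: 18.77
ee_pos: [532.6, 146.0, 103.1]
orientation: [-3.136, -0.181, -0.0]
ft_force: [-0.4, 2.9, -1.0]
width: 13.1
grasp_force: 30.0
```

In the tool's units: -7.7 mm / 300 = -0.0257, -7.4 mm / 300 = -0.0247.

Emit:
tcp_steps(segments=[0, -0.0153, -0.0257, 0, 0, 0, 0, -0.0157, -0.0247, 0, 0, 0, 0, 0, 0, 0, 0, 0])

```text
t: 19.02
ee_pos: [532.0, 155.2, 119.8]
orientation: [3.136, 0.183, 0.002]
ft_force: [-0.8, -4.3, 0.2]
width: 13.7
grasp_force: 30.0
```

Emit:
tcp_steps(segments=[0, -0.0177, -0.023, 0, 0, 0, 0, -0.0197, -0.0213, 0, 0, 0, 0, 0, 0, 0, 0, 0, 0, 0, 0, 0, 0, 0])

```text
t: 19.35
ee_pos: [530.8, 165.8, 132.3]
orientation: [3.136, 0.183, 0.003]
ft_force: [1.9, -5.4, 2.5]
width: 13.4
grasp_force: 30.0
```

In the tool's units: -0.8 mm / 300 = -0.0027, 0.7 mm / 300 = 0.0023.

Emit:
tcp_steps(segments=[0, 0.0023, -0.0027, 0, 0, 0, 0, 0, 0, 0, 0, 0])

```text
t: 19.52
ee_pos: [530.3, 165.3, 132.3]
orientation: [-3.136, -0.181, -0.0]
ft_force: [1.2, -1.0, -0.3]
width: 13.7
grasp_force: 30.0
```

Emit:
tcp_steps(segments=[0, -0.0213, -0.0203, 0, 0, 0, 0, -0.023, -0.0183, 0, 0, 0, 0, 0, 0, 0, 0, 0, 0, 0, 0, 0, 0, 0])

```text
t: 19.85
ee_pos: [529.2, 178.0, 145.0]
orientation: [3.135, 0.183, 0.002]
ft_force: [0.3, -7.6, 5.9]
width: 13.1
grasp_force: 30.0
```

Emit:
tcp_steps(segments=[0, 0.002, -0.004, 0, 0, 0, 0, 0, 0, 0, 0, 0])

```text
t: 20.02
ee_pos: [528.7, 177.8, 145.3]
orientation: [-3.136, -0.182, 0.0]
ft_force: [1.1, -3.5, -0.6]
width: 13.5
grasp_force: 30.0
```

```bash
python3 -c "
from h import *
for f in(60,65,70,75,80,85,90):
    f=np.deg2rad(f);s=100*np.cos(f);print(to(521.9+.117*s,237.3-.993*s,63.6+100*np.sin(f)))"
```

```text
[ 0.2 -9.9 -4.9]
[  0.2 -17.6  -8.9]
[  0.2 -25.6 -12.3]
[  0.2 -34.  -14.9]
[  0.2 -42.5 -16.8]
[  0.2 -51.1 -17.9]
[  0.1 -59.8 -18.3]
```

Emit:
tcp_steps(segments=[0, -0.03, -0.0173, 0, 0, 0, 0, -0.026, -0.0143, 0, 0, 0, 0, 0, 0, 0, 0, 0, 0, 0, 0, 0, 0, 0])

```text
t: 20.35
ee_pos: [527.6, 194.0, 156.3]
orientation: [3.135, 0.183, 0.003]
ft_force: [-1.0, -8.8, 12.9]
width: 13.2
grasp_force: 30.0
```

```bash
python3 -c "
from h import *
o=ctrl.get_obs();print(o['ft_force'],o['moment'])
for f in(65,70,75,80,85,90):
    f=np.deg2rad(f);s=100*np.cos(f);print(to(521.9+.117*s,237.3-.993*s,63.6+100*np.sin(f)))"
```

```text
[-0.99843748 -8.80168294 12.87847826] [-1.7894821   0.08456654  0.00387114]
[-0.6 -1.4  2.1]
[-0.6 -9.4 -1.3]
[ -0.6 -17.8  -3.9]
[ -0.6 -26.3  -5.8]
[ -0.6 -34.9  -6.9]
[ -0.6 -43.6  -7.3]
```

In the tool's units: -1.3 mm / 300 = -0.0043, 0.4 mm / 300 = 0.0013.

Emit:
tcp_steps(segments=[0, 0.0013, -0.0043, 0, 0, 0, 0, 0, 0, 0, 0, 0])

```text
t: 20.52
ee_pos: [527.2, 194.0, 156.5]
orientation: [3.136, 0.182, 0.001]
ft_force: [1.8, -5.1, 2.8]
width: 12.9
grasp_force: 30.0
```

Emit:
tcp_steps(segments=[0, 0.0007, -0.0017, 0, 0, 0, 0, 0, 0, 0, 0, 0])

```text
t: 20.68
ee_pos: [527.0, 193.9, 156.5]
orientation: [3.136, 0.182, 0.0]
ft_force: [1.7, -4.1, 2.5]
width: 13.1
grasp_force: 30.0
```

Run:
```python
from lid import *
a=dict(np.load('s7.npz'));b=ctrl.get_image('scene')
cv2.imwrite('pics/c9.png',np.hstack([cv2.resize(x['img'][170:310,225:365],(400,400),interpolation=2) for x in(a,b)])[...,::-1])
```

```text
(no output)
```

View pics/c9.png

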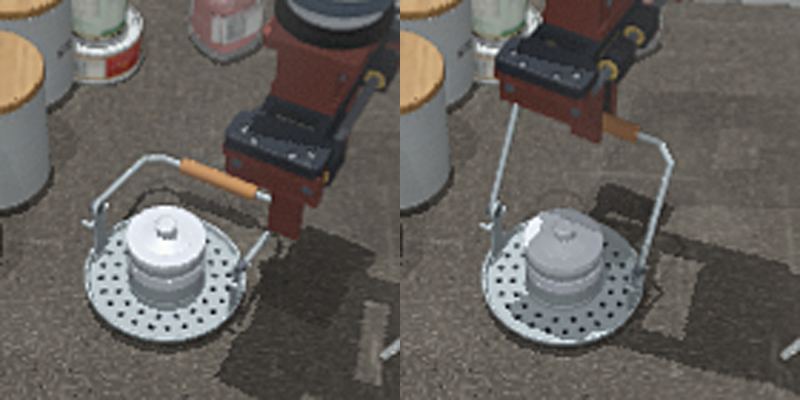

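Left is before and right is now. The carrier is level and the stack intact, with the knob moved only about 2 crop px (1–2 mm slide). I'll continue the arc with a touch more lift.

In the tool's units: -5.5 mm / 300 = -0.0183, -5.3 mm / 300 = -0.0177.

Emit:
tcp_steps(segments=[0, -0.0177, -0.0097, 0, 0, 0, 0, -0.0183, -0.0087, 0, 0, 0, 0, 0, 0, 0, 0, 0, 0, 0, 0, 0, 0, 0])

```text
t: 21.07
ee_pos: [526.0, 204.7, 162.4]
orientation: [3.136, 0.183, 0.001]
ft_force: [1.8, -4.4, 5.3]
width: 13.3
grasp_force: 30.0
```

In the tool's units: -6.7 mm / 300 = -0.0223, -2.8 mm / 300 = -0.0093.

Emit:
tcp_steps(segments=[0, -0.0223, -0.0093, 0, 0, 0, 0, -0.0223, -0.0073, 0, 0, 0, 0, 0, 0, 0, 0, 0, 0, 0, 0, 0, 0, 0])

```text
t: 21.4
ee_pos: [524.5, 218.1, 167.4]
orientation: [-3.136, -0.183, -0.002]
ft_force: [1.7, -3.8, 5.5]
width: 13.4
grasp_force: 30.0
```

Emit:
tcp_steps(segments=[0, -0.0173, -0.0043, 0, 0, 0, 0, 0, 0, 0, 0, 0, 0, 0, 0, 0, 0, 0])

```text
t: 21.65
ee_pos: [524.0, 223.2, 168.6]
orientation: [-3.136, -0.182, -0.002]
ft_force: [1.2, -3.0, 5.4]
width: 13.3
grasp_force: 30.0
```

Run:
```python
from h import *
np.set_printoptions(precision=2,suppress=True)
S=ctrl.get_image('scene');W=ctrl.get_image('wrist');o=ctrl.get_obs()
def pl(d,near,R):
    hsv=cv2.cvtColor(d['img'],cv2.COLOR_RGB2HSV);m=(hsv[...,0]<16)&(hsv[...,1]>110)&(hsv[...,2]>60)
    m,s,c=blob(m,near,R);ys,xs=np.nonzero(m);p=np.c_[xs,ys].astype(np.float32)
    vx,vy,x,y=cv2.fitLine(p,cv2.DIST_L2,0,.01,.01).ravel();print(s,c)
    C,v=ray(d,[(x-10*vx,y-10*vy),(x+10*vx,y+10*vy)]);n=np.cross(*v);return n/np.linalg.norm(n),C
def proj(d,X):
    x=d['R']@np.array(X)+d['t'];return x[:2]/x[2]*d['fx']+[d['cx'],d['cy']]
g=o['ee_pos'];ax=np.array([.993,.117,0])
ps,pw=proj(S,g-25*ax-[0,0,5]),proj(W,g+25*ax-[0,0,5]);print(ps,pw)
a,b=pl(S,ps,25),pl(W,pw,50)
dr=np.cross(a[0],b[0]);dr/=np.linalg.norm(dr);X=np.linalg.solve(np.array([a[0],b[0],[1,0,0]]),[a[0]@a[1],b[0]@b[1],g[0]]);print('bar',X,dr,'tcp',g)
# shallow lid/ knob centre from scene : bright/gray edges of tray blob
for d in(dict(np.load('s7.npz')),S):
    gg=cv2.cvtColor(d['img'],cv2.COLOR_RGB2GRAY);t=dict(zip('xy',(0,0)))
    p=cv2.matchTemplate(S['img'],dict(np.load('s7.npz'))['img'][262:292,256:300],cv2.TM_CCOEFF_NORMED) if d is S else None
    if p is not None: print(cv2.minMaxLoc(p))
```

```text
[296.92 218.49] [285.46 232.89]
[289 214  14  11  84] [294.99 219.27]Traceback (most recent call last):
  File "<stdin>", line 13, in <module>
  File "<stdin>", line 6, in pl
  File "h.py", line 18, in blob
    i=max(ok,key=lambda i:s[i,4]); return l==i,s[i],c[i]
ValueError: max() iterable argument is empty
```

Run:
```python
from h import *
np.set_printoptions(precision=1,suppress=True)
S=ctrl.get_image('scene');W=ctrl.get_image('wrist');o=ctrl.get_obs();g=o['ee_pos'];ax=np.array([.993,.117,0])
def pr(d,P):
    K=np.array([[d['fx'],0,d['cx']],[0,d['fy'],d['cy']],[0,0,1]])
    return cv2.projectPoints(np.array(P,float).reshape(-1,3),cv2.Rodrigues(d['R'])[0],d['t'],K,np.array([d['k1'],0,0,0.]))[0].reshape(-1,2)
hsv=cv2.cvtColor(S['img'],cv2.COLOR_RGB2HSV);m=(hsv[...,0]<16)&(hsv[...,1]>110)&(hsv[...,2]>60)
c=blob(m,(295,219),10)[2]
for dz in(0,-3,-6,-9): 
    P=pr(S,[g-ax*15+[0,0,dz],g-ax*35+[0,0,dz]]);n=(P[1]-P[0])[::-1]*[1,-1];n/=np.hypot(*n);print(dz,P.ravel(),'off px',(c-P[0])@n)
hw=cv2.cvtColor(W['img'],cv2.COLOR_RGB2HSV)
for h in(18,25):
  n,l,s,cc=cv2.connectedComponentsWithStats(((hw[...,0]<h)&(hw[...,1]>80)&(hw[...,2]>40)).astype(np.uint8));print([(list(s[i]),cc[i]) for i in range(1,n) if s[i,4]>150])
print(pr(W,[g+20*ax,g+35*ax,g+35*ax-[0,0,6]]).ravel(),g)
```

```text
0 [292.6 215.1 301.5 218.4] off px -3.08237014531559
-3 [292.6 216.1 301.4 219.4] off px -2.0789866490243116
-6 [292.5 217.2 301.3 220.5] off px -1.081125130634912
-9 [292.5 218.2 301.2 221.5] off px -0.08874434739085812
[([np.int32(271), np.int32(212), np.int32(31), np.int32(133), np.int32(3773)], array([286.1, 278.3])), ([np.int32(304), np.int32(251), np.int32(35), np.int32(94), np.int32(1456)], array([315.9, 291. ])), ([np.int32(234), np.int32(263), np.int32(34), np.int32(81), np.int32(1148)], array([254.8, 298.1])), ([np.int32(0), np.int32(292), np.int32(51), np.int32(54), np.int32(1550)], array([ 17.2, 325.3])), ([np.int32(0), np.int32(383), np.int32(114), np.int32(37), np.int32(3570)], array([ 49.9, 402.4])), ([np.int32(256), np.int32(383), np.int32(6), np.int32(37), np.int32(161)], array([258.3, 398.3])), ([np.int32(310), np.int32(383), np.int32(7), np.int32(37), np.int32(156)], array([313.5, 398.4])), ([np.int32(543), np.int32(385), np.int32(17), np.int32(35), np.int32(439)], array([553. , 404.1]))]
[([np.int32(271), np.int32(212), np.int32(31), np.int32(133), np.int32(3773)], array([286.1, 278.3])), ([np.int32(304), np.int32(251), np.int32(35), np.int32(169), np.int32(2088)], array([317. , 315.9])), ([np.int32(234), np.int32(263), np.int32(34), np.int32(157), np.int32(1776)], array([254. , 324.7])), ([np.int32(0), np.int32(292), np.int32(51), np.int32(54), np.int32(1552)], array([ 17.2, 325.3])), ([np.int32(0), np.int32(383), np.int32(114), np.int32(37), np.int32(3571)], array([ 49.9, 402.4])), ([np.int32(543), np.int32(385), np.int32(17), np.int32(35), np.int32(439)], array([553. , 404.1])), ([np.int32(446), np.int32(392), np.int32(28), np.int32(28), np.int32(163)], array([459.5, 408.5]))]
[285.4 247.7 285.3 215.1 285.4 210.8] [524.  223.1 168.6]
```

In the tool's units: -5.5 mm / 300 = -0.0183, -5.2 mm / 300 = -0.0173.

Emit:
tcp_steps(segments=[0, -0.0183, -0.003, 0, 0, 0, 0, -0.0183, -0.0013, 0, 0, 0, 0, -0.0173, -0.0003, 0, 0, 0, 0, 0, 0, 0, 0, 0, 0, 0, 0, 0, 0, 0])

```text
t: 22.27
ee_pos: [521.6, 239.7, 169.5]
orientation: [-3.136, -0.183, -0.0]
ft_force: [2.0, -0.5, 3.2]
width: 13.3
grasp_force: 30.0
```

Run:
```python
from lid import *
np.set_printoptions(precision=1,suppress=True)
o=ctrl.get_obs();print(o['ee_pos'],o['ft_force'],o['moment'])
S=ctrl.get_image('scene');a=dict(np.load('s7.npz'))
# locate tray: holes pattern in front region by template between images (edge maps)
ed=lambda d:cv2.Canny(cv2.cvtColor(d['img'],cv2.COLOR_RGB2GRAY),60,140).astype(np.float32)
for y0,y1,x0,x1 in((262,292,254,310),(248,292,250,270),(240,275,262,290)):
    p=cv2.matchTemplate(cv2.GaussianBlur(ed(S),(5,5),1)[y0-8:y1+8,x0-8:x1+8],cv2.GaussianBlur(ed(a),(5,5),1)[y0:y1,x0:x1],cv2.TM_CCOEFF_NORMED);r=cv2.minMaxLoc(p);print(r[1],np.array(r[3])-8)
```

```text
[521.6 239.7 169.5] [ 2.  -0.5  3.2] [-0.4 -0.4  0. ]
0.4453301727771759 [-1  1]
0.7232974171638489 [-1  1]
0.5480107069015503 [-1  1]
```

In the tool's units: 4 mm / 300 = 0.0133, 3 mm / 300 = 0.01.

Emit:
tcp_steps(segments=[0, 0, 0, 0, 0, 0, 0, 0, 0, 0, 0, 0, 0, -0.0023, 0.0133, 0, 0, 0, 0, 0, 0.01, 0, 0, 0, 0, 0, 0, 0, 0, 0], jaw=17)

```text
t: 22.73
ee_pos: [520.7, 239.7, 161.6]
orientation: [3.136, 0.182, -0.003]
ft_force: [0.1, 0.3, -0.3]
width: 17.1
grasp_force: 0.0
```

Emit:
tcp_steps(segments=[0, 0, 0, 0, 0, 0, 0, 0, 0, 0, 0, 0, 0, 0, 0, 0, 0, 0, 0, 0, 0, 0, 0, 0, 0, 0, 0, 0, 0, 0], jaw=8)

```text
t: 23.15
ee_pos: [521.1, 239.7, 162.2]
orientation: [3.136, 0.182, -0.002]
ft_force: [-0.3, 0.8, -7.5]
width: 13.5
grasp_force: 30.0
```

```bash
python3 -c "
from h import *
o=ctrl.get_obs();print(o['ee_pos'],o['ft_force'],o['moment'])"
```

```text
[521.05318603 239.67550892 162.15605548] [-0.25299802  0.83461199 -7.53166508] [ 0.02680238 -0.02060179 -0.06830897]
```

In the tool's units: -3 mm / 300 = -0.01, -2 mm / 300 = -0.0067.

Emit:
tcp_steps(segments=[0, 0, -0.0067, 0, 0, 0, 0, 0, -0.01, 0, 0, 0, 0, 0, 0, 0, 0, 0, 0, 0, 0, 0, 0, 0])

```text
t: 23.48
ee_pos: [521.6, 239.9, 167.8]
orientation: [-3.136, -0.182, -0.001]
ft_force: [0.5, -0.7, -9.0]
width: 13.6
grasp_force: 30.0
```

Emit:
tcp_steps(segments=[0, 0, -0.01, 0, 0, 0, 0, 0, -0.0167, 0, 0, 0, 0, 0, -0.0167, 0, 0, 0, 0, 0, -0.01, 0, 0, 0, 0, 0, 0, 0, 0, 0])

```text
t: 23.9
ee_pos: [522.2, 240.1, 184.9]
orientation: [-3.136, -0.182, -0.003]
ft_force: [0.3, -0.0, -8.1]
width: 13.1
grasp_force: 30.0
```

Run:
```python
from h import *
o=ctrl.get_obs();print(o['ee_pos'],o['ft_force'],o['moment'])
S=ctrl.get_image('scene');a=dict(np.load('s7.npz'))
ed=lambda d:cv2.GaussianBlur(cv2.Canny(cv2.cvtColor(d['img'],cv2.COLOR_RGB2GRAY),60,140).astype(np.float32),(5,5),1)
for y0,y1,x0,x1 in((262,292,254,310),(248,292,250,270),(240,275,262,290)):
    p=cv2.matchTemplate(ed(S)[y0-25:y1+20,x0-15:x1+15],ed(a)[y0:y1,x0:x1],cv2.TM_CCOEFF_NORMED);r=cv2.minMaxLoc(p);print(r[1],np.array(r[3])-[15,25])
```

```text
[522.19797078 240.13897202 184.88428661] [ 0.27415219 -0.02654233 -8.05745843] [0.00473287 0.01488111 0.0141759 ]
0.4465450346469879 [-2 -5]
0.5822345614433289 [-2 -6]
0.609519898891449 [-1 -6]
```

In the tool's units: -10 mm / 300 = -0.0333, -8 mm / 300 = -0.0267.

Emit:
tcp_steps(segments=[0, 0, -0.0133, 0, 0, 0, 0, 0, -0.0267, 0, 0, 0, 0, 0, -0.0333, 0, 0, 0, 0, 0, -0.0333, 0, 0, 0, 0, 0, -0.0333, 0, 0, 0])

```text
t: 24.37
ee_pos: [521.8, 240.0, 227.1]
orientation: [-3.136, -0.182, -0.001]
ft_force: [-0.5, -0.8, -8.1]
width: 13.8
grasp_force: 30.0
```

Emit:
tcp_steps(segments=[0, 0, -0.0333, 0, 0, 0, 0, 0, -0.0333, 0, 0, 0, 0, 0, -0.0333, 0, 0, 0, 0, 0, -0.0333, 0, 0, 0, 0, 0, -0.03, 0, 0, 0])

```text
t: 24.78
ee_pos: [521.6, 239.9, 275.9]
orientation: [-3.136, -0.182, -0.001]
ft_force: [0.1, 0.3, -8.3]
width: 13.1
grasp_force: 30.0
```

Emit:
tcp_steps(segments=[0, 0, -0.0233, 0, 0, 0, 0, 0, -0.0167, 0, 0, 0, 0, 0, -0.01, 0, 0, 0, 0, 0, 0, 0, 0, 0, 0, 0, 0, 0, 0, 0])

```text
t: 25.2
ee_pos: [521.4, 239.8, 289.4]
orientation: [3.136, 0.182, -0.001]
ft_force: [0.1, 0.2, -8.4]
width: 13.3
grasp_force: 30.0
```

Emit:
tcp_steps(segments=[0, 0, 0, 0, 0, 0, 0, 0, 0, 0, 0, 0, 0, 0, 0, 0, 0, 0, 0, 0, 0, 0, 0, 0, 0, 0, 0, 0, 0, 0])

```text
t: 25.62
ee_pos: [521.5, 239.8, 289.5]
orientation: [3.136, 0.182, -0.001]
ft_force: [-1.0, -0.0, -8.2]
width: 13.3
grasp_force: 30.0
```

Run:
```python
from h import *
np.set_printoptions(precision=1,suppress=True)
o=ctrl.get_obs();print(o['ee_pos'],o['ft_force'],o['moment'],o['qvel'])
S=ctrl.get_image('scene');T=ctrl.get_image('top');W=ctrl.get_image('wrist')
for n,d in zip('STW',(S,T,W)): cv2.imwrite(f'pics/end{n}.png',d['img'][...,::-1])
g=cv2.cvtColor(S['img'],cv2.COLOR_RGB2GRAY);a=dict(np.load('s7.npz'))['img']
# tray front boundary: expected tray centre at z 17+h
K=np.array([[S['fx'],0,S['cx']],[0,S['fy'],S['cy']],[0,0,1]])
th=np.linspace(0,2*np.pi,60,0)
f=cv2.absdiff(S['img'],a).max(2)>25
for h in(110,120,125,130,135,140):
    best=[]
    P=np.c_[522+65*np.cos(th),240.5+65*np.sin(th),np.full(60,17+h)]
    p=cv2.projectPoints(P,cv2.Rodrigues(S['R'])[0],S['t'],K,np.array([S['k1'],0,0,0.]))[0].reshape(-1,2);print(h,p.min(0),p.max(0))
m=(g>120).astype(np.uint8);m=cv2.morphologyEx(cv2.morphologyEx(m,3,np.ones((5,5))),2,np.ones((7,7)));print([(list(s),c) for s,c in zip(*cv2.connectedComponentsWithStats(m)[2:]) if 200<s[4]<20000 and 200<c[0]<360])
```

```text
[521.5 239.8 289.5] [-1.  -0.  -8.2] [0. 0. 0.] [ 0. -0. -0. -0.  0. -0.]
110 [250.8 210.6] [312.9 255.9]
120 [250.6 207.3] [313.2 252.6]
125 [250.5 205.6] [313.4 251. ]
130 [250.4 203.9] [313.5 249.3]
135 [250.3 202.3] [313.7 247.6]
140 [250.2 200.5] [313.9 245.9]
[([np.int32(250), np.int32(167), np.int32(24), np.int32(36), np.int32(576)], array([259.9, 181.3])), ([np.int32(251), np.int32(201), np.int32(63), np.int32(50), np.int32(2066)], array([279.8, 227.2])), ([np.int32(345), np.int32(340), np.int32(25), np.int32(28), np.int32(546)], array([357.2, 354.2])), ([np.int32(258), np.int32(379), np.int32(116), np.int32(41), np.int32(4485)], array([314.1, 399.9]))]
```

The tray's outline matches a level carrier about 127 mm up. It is still, the load is a steady 8 N and the moment is zero, so I'm handing in.

```bash
python3 -c "
from workcell import ctrl
print(ctrl.close_job())"
```

```text
the job is handed in; nothing more can be done
None
```

The carrier is loaded with the deep tin in the ring and the knobbed tin on its lid, and the arm holds it by the wooden grip, still and level, feet about 127 mm up; it slid 2–3 mm on the worktop as I raised the handle, I briefly loosened the fingers to re-seat the grip before lifting, and I viewed 11 pictures, one over your limit of 10.

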